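Refit the CPAP water chamber and snap the lid down on it

ROBOT

A 6-joint arm with a two-finger parallel gripper is mounted at the origin on the work surface. World frame = base frame: x ahead of the robot, y to its left, z up, the work surface at z = 0. Lengths are in mm, angles in rad, forces in N, time in s.
With the tool pointing down it reaches from about 275 to 750 mm from the base axis. Payload 10.2 kg.
Tool frame: the origin (TCP) lies between the finger pads; the fingertips stand env.finger_overhang ahead of it and the grasp point (between the pads) lies 5 mm behind it (env.finger_overhang is the distance from the TCP to the fingertips, in mm); z points along the fingers, y is the line along which they close (so a half turn about z gives the same grasp; the last joint's range is limited). The gripper opens to 85 mm and grips with 20 to 120 N. Pads are 22 mm wide; open, the fingers measure 114 mm over their backs; the gripper's body (76 mm by 85 mm) begins 54 mm behind the grasp point. The pads swing forward as they close: fully open they stand 13 mm farther back than shut.
Start: joints at [-0.223, 0.313, 1.498, -0, 1.331, -0.223], TCP at [525.006, -0.014, 245.294] pointing down, gripper open.
Joint ranges: [-2.94, 2.94], [-0.97, 2.17], [0.19, 2.56], [-1.23, 4.37], [0.02, 3.11], [-2.88, 2.88]. Speed limits (rad/s): [2.39, 2.39, 3.01, 3.14, 3.14, 3.14].

INTERFACE

Orientations are given as a unit quaternion [x, y, z, w].
In Python, from rig import env gives the robot as it stands.
- The arm moves only by the shell command python3 -m crank 'ROWS'. ROWS is JSON, a list of rows, each an object with "offset": the shift along the tool's x, y, z normalised to -1 to 1, where 1 is 0.3 m, a list of three; "twist": the turn about the tool's z normalised to -1 to 1, where 1 is 180 degrees; "jaw": the opening, from -1 (shut) to 1 (fully open), so that 0 is half open. In form: [{"offset": [x, y, z], "twist": twist, "jaw": jaw}, ...]. A call has exactly 10 rows; each row shifts and turns the commanded pose from where the row before left it, along the tool's axes as they then stand; what a row does not reach is not made up. A row lasts 1/8 s, in which the tool goes at most 62.5 mm and 10.7 degrees, less where a joint would pass 70% of its speed; a pose out of reach is approached as far as the arm can. A call with a number of a shift or a turn outside -1 to 1 is refused whole. A call with a gripper value outside its range is refused whole. The fingers move at their own pace and stop on an object; the grip force is fixed at half the most. Time passes only in rows, so rows that do not move let the fingers close, or fill a call up. It gives the time, the measured TCP pose, the force, the opening and the grip force at its end, in the units of the state.
- env.read_state(): the state, without advancing time (a new reading comes with each control period).
- env.capture(name): name is "scene" or "side" or "wrist"; returns a dict with "pixels" (384x512x3 uint8, red, green, blue), "fx", "fy", "cx", "cy" (pixels), "dist" ([k1, k2, p1, p2, k3] as OpenCV has them; the pictures are not rectified), "rvec" (rotation vector, rad) and "tvec" (3), from world to camera coordinates, as OpenCV has them; the wrist camera has in their place "hand_eye" (4x4, takes a point from camera to tool coordinates, whose origin is the TCP and whose axes are the flange's). Camera axes: x right, y down, z forward; pixel columns grow to the right and rows downward; lengths in mm; the calibration is good to about 2 mm. A picture is of the moment at which its call begins: read the wrist's pose just before it. There is no depth.
- env.job_done(): hands the job in; it is judged then, once.
The state is a dict: "time": time; "joint_pos": joint angles; "joint_vel": joint speeds; "effort": joint torques, N m; "eef_pos": TCP position; "tcp_rot": TCP orientation; "force": force on the tool from outside, world axes, zero at the start; "ft_torque": the same for the moment, N m; "opening": opening from 0.0 (shut) to 1.0 (fully open); "grasp_force": force on a finger pad.
Only numpy, scipy, OpenCV 4.12 (cv2) and the standard library are available. Lean on these libraries where they do the work, as an engineer would, in place of code of your own. Each camera call takes 0.05 s, during which the arm holds its last target. There are 200 camera calls.

TASK

Fit the washed water chamber back into the humidifier cradle of the breathing machine: with the lid swung clear, set the chamber upright in the cradle with its air port in the notch toward the blower, let go of it, then close the hinged lid and press it down until it snaps shut flat and holds the chamber fully home. Do not shift or knock over any of the other things on the nightstand.

Things in the scene. Friction and masses are not known exactly. Their poses are not given: they have to be found in the camera images.
- cpap: Bedside breathing machine (CPAP), off-white plastic, fixed. Origin: underside, centre of its humidifier's cradle; x to its back (hinge side), y to its blower, z up; its front faces its -x. The humidifier covers x -85..85, y -70..70 mm, 84 mm high without lid; the blower box beside it y 70..220, x -90..90, 98 mm high, with a hose stub to x 111 and a dial to x -101.
- cradle (a point): Where the middle of the chamber's underside is when fully home: centre of the cradle, 18 mm over the machine's underside; axes as the machine's. The cradle is an open-topped well, 122 mm (x) by 98 mm (y) inside; its walls slope outward from 62 to 78 mm above the machine's underside, to guide the chamber in.
- heater_top (a point): Centre of the top of the sprung steel heater plate (96 x 76 mm), the cradle's floor. Unloaded it is 23 mm over the machine's underside, 5 mm above the home height; the chamber's weight alone does not sink it. It starts to give at about 4 N, then 1 mm for each 0.6 N more, 8 mm at most.
- notch (a point): Middle of the bottom of the notch for the chamber's air port, in the cradle's wall to the blower: 28 mm wide (along the machine's x), open at the top and to the cradle, its bottom 22 mm above the machine's underside. 60 mm from the cradle's centre along the machine's +y.
- lid (a joint): Angle of the humidifier's lid, the hinged clamp (rad): 0 = shut flat, grows as it swings up and back about an axis along the machine's y, stop at 1.75. It stays where it is left (hinge friction 0.12 N m). Starts anywhere from 0.3 to 1.7. Unless snapped in at 0, the sprung plate pushes chamber and lid up again (to about 0.06).
- lid_hinge (a point): Point on the lid's hinge axis, middle of its width: 83 mm behind the cradle's centre, 92 mm above the machine's underside. Axes turn with the lid: x from tab to hinge, z out of its upper side. The lid is a plate 168 mm long from the hinge, 136 mm wide, 12 mm thick (6 mm either side of the plane through the hinge).
- lid_tab (a point): Grip point of the lid's thumb tab, 190 mm from the hinge axis in the lid's middle plane; turns with the lid. The tab sticks out of the lid's front edge, from 168 to 207 mm from the hinge; it is 36 mm wide (along the machine's y) and 9 mm thick. Pressing the lid shut over the chamber takes 7 to 10 N here.
- lid_pad (a point): Centre of the face of the rubber pad (44 x 40 mm) under the lid, 83 mm from the hinge and 12 mm below the lid's middle plane; it presses on the chamber's grip bar.
- catch (a point): Middle of the sprung steel catch bar in a slot of the machine's front wall, 72 mm before the cradle's centre, 77 mm above the machine's underside. A nose under the lid's front edge snaps past it in the last 13 mm or so of the edge's travel and is then held.
- chamber_center (a point): Centre (31 mm above the underside) of the loose water chamber, the cartridge: empty, about 0.2 kg, clear tub with grey top, 116 mm (its x) by 92 mm (its y), 62 mm high in all, the tub proper 30 mm. Stands upright on the mat at any yaw. In the cradle its axes point as the machine's, so the port (+y side) goes toward the blower.
- chamber_grip (a point): Middle of the top of the chamber's grip bar, 62 mm above the underside: the bar runs along the chamber's x, 14 mm thick, 76 mm long, free from 30 to 62 mm height, with open hollows 39 mm wide on both sides for fingers; across each end of the tub an end block (20 mm long in x, 92 mm wide, top at 52 mm) bounds them.
- chamber_port (a point): Outer end of the chamber's air port: a stub 20 mm in diameter, 12 mm long, 20 mm above the chamber's underside, its end 58 mm from the chamber's middle on the +y side.
- mat: Round cork-backed plastic mat, 380 mm across, 4 mm thick, fixed; origin under its centre. The chamber and five bystanders stand on it. It lies to one side of the robot's midline and the machine to the other; which is which changes.
- soap: Bystander: white plastic push-button soap dispenser, round, 68 mm across and 166 mm tall, with a spout to its own -x. Origin: centre of its underside.
- flashlight: Bystander: red plastic flashlight standing on its lens, 48 mm across at the foot, 150 mm tall. Origin: centre of its underside.
- saucer: Bystander: white ceramic saucer, 110 mm across, 16 mm high. Origin: centre of its underside.
- tweezers: Bystander: set of three chrome tweezers on an open leather case, 100 x 36 x 16 mm, long side along its x. Origin: centre of its underside.
- pills: Bystander: small green pill bottle with a white cap, 41 mm across, 76 mm tall. Origin: centre of its underside.
- glasses_case: Bystander: brown hard glasses case lying on top of the blower, 60 x 155 x 36 mm, long side along its y. Origin: centre of its underside.
- mug: Bystander: blue ceramic mug, 80 mm across, 92 mm tall, handle to its own +y reaching about 70 mm from its axis; stands beside the humidifier. Origin: centre of its underside.
There are look-alikes about, which are no part of the job. What is shaped like the part that bears chamber_center but red is not meant.

How it is judged (in metres and radians):
On the way, in this order (a step that is already met when the one before it is completed fails the run):
1. the chamber stands in the cradle, the right way round and upright, let go of, with the lid still open (x of chamber_center in the frame of cradle between -0.005 and 0.005 m and y of chamber_center in the frame of cradle between -0.005 and 0.005 m and z of chamber_center in the frame of cradle between 0.03 and 0.039 m and angle between the z axis of chamber_center and the z axis of cradle, either way round below 0.06 rad and angle between the x axis of chamber_center and the x axis of cradle, either way round below 0.08 rad and y of chamber_port in the frame of cradle above 0.045 m and value of joint lid above 0.15 rad and contact force between the fingers and chamber below 0.1 N), for 0.2 s.
2. the lid is shut on it (value of joint lid below 0.03 rad), for 0.2 s.
At the end, for the whole second after the job is handed in: The chamber is home in the cradle: within 5 mm of its place across, not more than 2.5 mm above full depth, upright within 3.4 degrees and straight within 4.6 degrees, port in the notch toward the blower; the lid is snapped shut (below 0.025 rad) and stays so, the robot off everything (x of chamber_center in the frame of cradle between -0.005 and 0.005 m and y of chamber_center in the frame of cradle between -0.005 and 0.005 m and z of chamber_center in the frame of cradle between 0.028 and 0.0335 m and angle between the z axis of chamber_center and the z axis of cradle, either way round below 0.06 rad and angle between the x axis of chamber_center and the x axis of cradle, either way round below 0.08 rad and y of chamber_port in the frame of cradle above 0.045 m and value of joint lid below 0.025 rad and velocity of joint lid below 0.05 rad/s); the robot touches nothing.
It fails at once if any of the other things is shifted more than 30 mm (distance of any of soap, flashlight, saucer, tweezers, pills, glasses_case, mug from where it was at the start of the episode above 0.03 m).
It fails at once if the soap dispenser, flashlight, pill bottle or mug is tipped more than 20 degrees (angle between any of soap, flashlight, pills, mug's own z axis and vertical above 0.35 rad).
It fails at once if the chamber is dropped: it moves faster than 0.7 m/s with no finger on it (linear speed of chamber above 0.7 m/s and contact force between the fingers and chamber below 0.05 N).
It also fails if it takes over 72 s, if anything falls off the work surface, if the arm or the gripper's body presses on something with over 40 N, if the wrist force passes 120 N, or if a joint passes its speed limit or range.

## Working session

There is one attempt and no reset: what is moved stays moved. The work goes in short steps, Python scripts to look and compute and a shell command to move; the robot and the scene stay as the last step left them, time stands still between calls to the robot, and variables do not carry over. Pictures are saved under pics/ and viewed, at most 10 in all, crops included, and the job is handed in when it is done.

```bash
mkdir -p pics; ls; cat > h.py <<'E'
import numpy as np, cv2, pickle
from rig import env
from scipy.spatial.transform import Rotation as R
def cap(n):
    s=env.read_state(); c=env.capture(n)
    K=np.array([[c['fx'],0,c['cx']],[0,c['fy'],c['cy']],[0,0,1.]]); d=np.array(c['dist'],float)
    if n=='wrist':
        T=np.eye(4);T[:3,:3]=R.from_quat(s['tcp_rot']).as_matrix();T[:3,3]=s['eef_pos']
        M=np.linalg.inv(T@np.array(c['hand_eye']))
    else:
        M=np.eye(4);M[:3,:3]=cv2.Rodrigues(np.array(c['rvec'],float))[0];M[:3,3]=np.ravel(c['tvec'])
    return dict(px=np.array(c['pixels']),K=K,d=d,M=M)
def save(c,name): cv2.imwrite('pics/'+name+'.png',c['px'][:,:,::-1]); pickle.dump(c,open(name+'.pkl','wb'))
def load(n): return pickle.load(open(n+'.pkl','rb'))
def ray(c,uv):
    p=cv2.undistortPoints(np.array(uv,float).reshape(-1,1,2),c['K'],c['d']).reshape(-1,2)
    v=np.c_[p,np.ones(len(p))]; Rm=c['M'][:3,:3]
    return -Rm.T@c['M'][:3,3], v@Rm
def onz(c,uv,z):
    o,v=ray(c,uv); t=(z-o[2])/v[:,2]; return o+v*t[:,None]
def proj(c,P):
    P=np.array(P,float).reshape(-1,3)
    return cv2.projectPoints(P,cv2.Rodrigues(c['M'][:3,:3])[0],c['M'][:3,3],c['K'],c['d'])[0].reshape(-1,2)
def tri(cs,uvs):
    A=np.zeros((3,3));b=np.zeros(3)
    for c,u in zip(cs,uvs):
        o,v=ray(c,[u]);v=v[0]/np.linalg.norm(v);P=np.eye(3)-np.outer(v,v);A+=P;b+=P@o
    return np.linalg.solve(A,b)
E
python3 - <<'E'
from h import *
ims=[]
for n in ('scene','side','wrist'):
    c=cap(n);save(c,n+'0');print(n,-c['M'][:3,:3].T@c['M'][:3,3])
s=env.read_state();print(s,env.finger_overhang)
E
```

```text
pics
scene [ 886.43296228 -381.95400488  998.17378835]
side [ 188.34994821 -708.05179889  865.59744691]
wrist [525.27584475  81.89669197 372.76382975]
{'time': 0.15, 'joint_pos': array([-2.23384612e-01,  3.13296482e-01,  1.49822187e+00, -1.71416166e-05,
        1.33100321e+00, -2.23429587e-01]), 'joint_vel': array([ 0.00224898, -0.00386589, -0.00306299,  0.00162522,  0.00207579,
        0.00088172]), 'effort': array([ 1.79854873e-03, -4.12368500e+01, -2.59796566e+01, -1.57318855e-04,
        3.17765021e-03, -3.62555340e-05]), 'eef_pos': array([5.24831028e+02, 3.01789008e-02, 2.44894646e+02]), 'tcp_rot': array([ 7.07089362e-01,  7.07124048e-01, -2.54539782e-04, -3.88584571e-04]), 'force': array([0.64165501, 0.14202197, 0.51383564]), 'ft_torque': array([ 0.03506405, -0.01205229,  0.05261803]), 'grasp_force': 0.0, 'opening': 0.9986166371924963} 14.0
```

View pics/scene0.png

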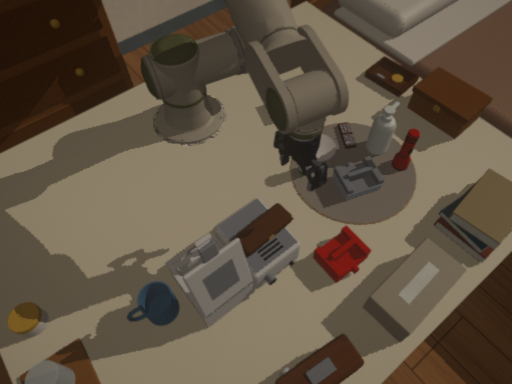

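View pics/side0.png

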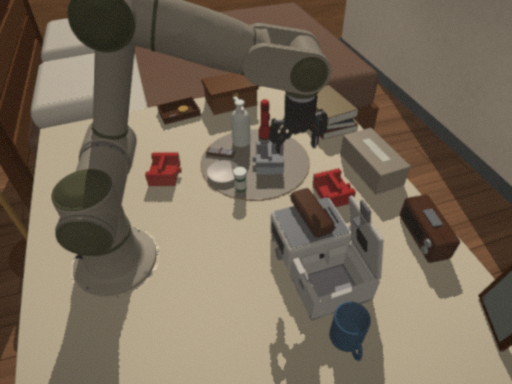

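The scene view shows the mat at upper right with the grey chamber near (360,180), and the machine in the middle at (235,255) with its lid up. The red look-alike is at (342,254). In the side view the chamber is at (268,158), the cradle well at (335,275) and the lid at (365,235). Next I'll make enlarged crops.

```bash
python3 - <<'E'
from h import *
a=load('scene0')['px'];b=load('side0')['px'];w=load('wrist0')['px']
def cr(i,x,y,s=4,W=100,H=75): return cv2.resize(i[y:y+H,x:x+W],None,fx=s,fy=s,interpolation=cv2.INTER_CUBIC)
m=np.vstack([np.hstack([cr(b,265,180,3,133,100),cr(a,165,195,3,133,100)]),np.hstack([cr(b,215,125),cr(a,310,145)])])
cv2.imwrite('pics/crops.png',m[:,:,::-1])
E
```

```text
Traceback (most recent call last):
ValueError: all the input array dimensions except for the concatenation axis must match exactly, but along dimension 1, the array at index 0 has size 798 and the array at index 1 has size 800
```

View pics/wrist0.png

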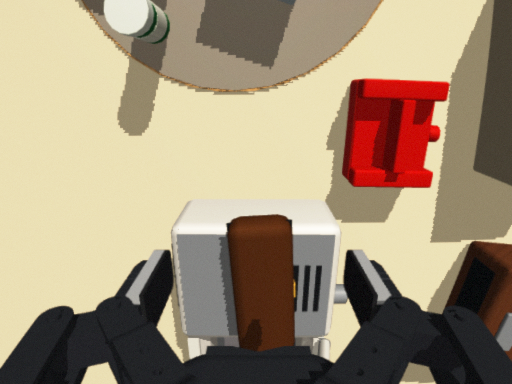

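The wrist view shows the blower at (255,280) with the glasses case on it, the red look-alike at (397,133), and the pills at (140,18). The hose stub is at (343,293).

```bash
python3 - <<'E'
from h import *
a=load('scene0')['px'];b=load('side0')['px']
def cr(i,x,y,W=100,H=75): return cv2.resize(i[y:y+H,x:x+W],(400,300),interpolation=cv2.INTER_CUBIC)
m=np.vstack([np.hstack([cr(b,265,180,133,100),cr(a,165,195,133,100)]),np.hstack([cr(b,215,125),cr(a,310,145)])])
cv2.imwrite('pics/crops.png',m[:,:,::-1])
E
```

```text
(no output)
```

View pics/crops.png

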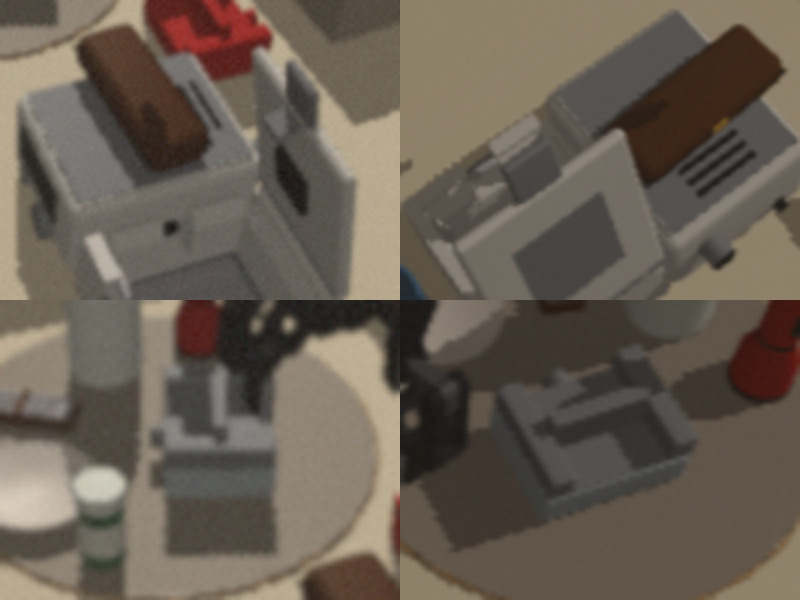

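The crops settle the orientations. In the side view, the chamber's grip bar runs along world Y and its port stub is at about (254,167), facing world -x. The cradle front faces the robot and the lid stands nearly upright. Next I'll measure positions.

```bash
python3 - <<'E'
from h import *
np.set_printoptions(precision=1,suppress=True)
a,b,w=load('scene0'),load('side0'),load('wrist0')
print('cam dir wrist',w['M'][2,:3],w['M'][0,:3])
print('blower roof corners',onz(w,[[178,225],[190,202],[325,202],[338,232],[190,332],[335,330]],98)[:,:2])
f=lambda x,y:(265+x*133/400,180+y*100/300); g=lambda x,y:(165+(x-400)*133/400,195+y*100/300)
print('blower corners side',onz(b,[f(22,95),f(78,205),f(257,165),f(195,60)],98)[:,:2])
print('blower scene',onz(a,[g(675,10),g(555,97),g(798,145),g(680,245)],98)[:,:2])
p=lambda x,y:(215+x/4,125+(y-300)/4); q=lambda x,y:(310+(x-400)/4,145+(y-300)/4)
print('port tri?',onz(b,[p(155,472)],24))
print('bar scene ends',onz(a,[q(548,425),q(645,370)],66)[:,:2])
print('chamber bottom side',onz(b,[p(165,495),p(275,497)],4)[:,:2], 'scene',onz(a,[q(548,518),q(692,470)],4)[:,:2])
print('chamber blk top side',onz(b,[p(165,422),p(275,450),p(165,447)],56)[:,:2])
# lid: top edge corners side/scene
print('lid corner',tri([b,a],[f(255,50),g(620,132)]),tri([b,a],[f(352,180),g(462,245)]))
print('tab',tri([b,a],[f(290,65),g(490,145)]), tri([b,a],[f(318,95),g(545,120)]))
E
```

```text
cam dir wrist [-0.  -0.3 -0.9] [ 1. -0. -0.]
blower roof corners [[ 444.7  -48.1]
 [ 458.6  -23.5]
 [ 589.6  -23.4]
 [ 605.2  -55.7]
 [ 445.6 -185.3]
 [ 613.8 -182.2]]
blower corners side [[ 437.9  -57.5]
 [ 439.5 -188. ]
 [ 599.1 -199. ]
 [ 603.9  -69. ]]
blower scene [[ 438.6  -58.4]
 [ 442.5 -189.5]
 [ 603.8  -60.6]
 [ 610.  -188.3]]
port tri? [[470.8 209.   24. ]]
bar scene ends [[526.6 196.6]
 [536.5 285.1]]
chamber bottom side [[476.4 200.4]
 [562.2 167.8]] scene [[560.7 176.6]
 [598.1 288.3]]
chamber blk top side [[487.3 230.8]
 [560.1 167.7]
 [477.2 200.6]]
lid corner [ 567.9 -202.8  251.6] [ 570.1 -332.6  253. ]
tab [ 546.5 -280.5  313.5] [ 559.5 -264.5  291.7]
```

The cradle centre comes out near (521,-267) with the machine axes roughly parallel to the world axes. The blower and lid measurements agree on this. The lid is at about 1.35 rad, leaning over the cradle, so I'll push it back first.

```bash
python3 -m crank '[{"offset":[-0.15,-0.02,0],"twist":0,"jaw":-1},{"offset":[-0.15,-0.02,0],"twist":0,"jaw":-1},{"offset":[-0.15,-0.02,0],"twist":0,"jaw":-1},{"offset":[-0.15,-0.02,0],"twist":0,"jaw":-1},{"offset":[-0.15,-0.02,0],"twist":0,"jaw":-1},{"offset":[-0.14,-0.02,0],"twist":0,"jaw":-1},{"offset":[0,0,0],"twist":0,"jaw":-1},{"offset":[0,0,0],"twist":0,"jaw":-1},{"offset":[0,0,0],"twist":0,"jaw":-1},{"offset":[0,0,0],"twist":0,"jaw":-1}]'
python3 - <<'E'
from h import *
save(cap('side'),'side1'); c=cap('wrist');save(c,'wrist1'); a=cap('scene');save(a,'scene1')
i=np.hstack([cv2.resize(load('side1')['px'][130:330,220:420],(400,400)),cv2.resize(c['px'],(400,300))[:,:].repeat(1,0) if 0 else cv2.copyMakeBorder(cv2.resize(c['px'],(400,300)),0,100,0,0,cv2.BORDER_CONSTANT)])
cv2.imwrite('pics/v1.png',i[:,:,::-1])
E
```

```text
time: 1.4
eef_pos: [489.2, -266.2, 245.4]
tcp_rot: [0.707, 0.708, 0.0, 0.0]
force: [0.1, -0.6, -0.5]
opening: 0.002
grasp_force: 0.0
```

View pics/v1.png

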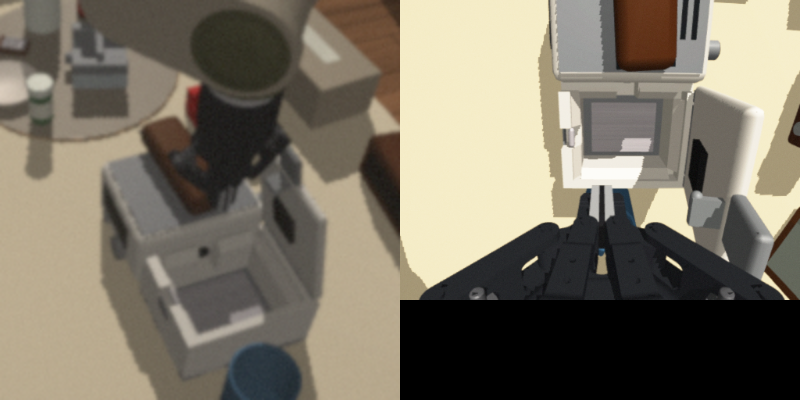

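The wrist view now shows the cradle from above. The heater plate spans wrist px of about (234,125) to (332,198), and the lid is to the right. I'll measure the plate and push the lid back.

```bash
python3 - <<'E'
from h import *
np.set_printoptions(precision=1,suppress=True)
w=load('wrist1')
q=np.array([[583,98],[660,98],[583,155],[660,155]])-[400,0]
P=onz(w,q*1.28,23);print(P,P.mean(0))
q=np.array([[552,80],[706,80]])-[400,0];print(onz(w,q*1.28,98))
E
python3 -m crank '[{"offset":[0,0.035,0],"twist":0,"jaw":-1},{"offset":[0,0.035,0],"twist":0,"jaw":-1},{"offset":[0,0.035,0],"twist":0,"jaw":-1},{"offset":[0,0.035,0],"twist":0,"jaw":-1},{"offset":[0,0.035,0],"twist":0,"jaw":-1},{"offset":[0,0.035,0],"twist":0,"jaw":-1},{"offset":[0,0.035,0],"twist":0,"jaw":-1},{"offset":[0,0.035,0],"twist":0,"jaw":-1},{"offset":[0,0,0],"twist":0,"jaw":-1},{"offset":[0,0,0],"twist":0,"jaw":-1}]'
python3 - <<'E'
from h import *
save(cap('side'),'side2')
i=cv2.resize(load('side2')['px'][130:330,220:420],(400,400));cv2.imwrite('pics/v2.png',i[:,:,::-1])
E
```

```text
[[ 462.2 -225.7   23. ]
 [ 574.6 -225.3   23. ]
 [ 460.1 -314.2   23. ]
 [ 581.5 -314.1   23. ]] [ 519.6 -269.8   23. ]
[[ 433.5 -196.7   98. ]
 [ 607.8 -195.7   98. ]]
time: 2.8
eef_pos: [572.9, -267.0, 245.1]
tcp_rot: [0.707, 0.707, -0.0, -0.0]
force: [-0.1, -1.0, 0.6]
opening: -0.0
grasp_force: 0.0
```

View pics/v2.png

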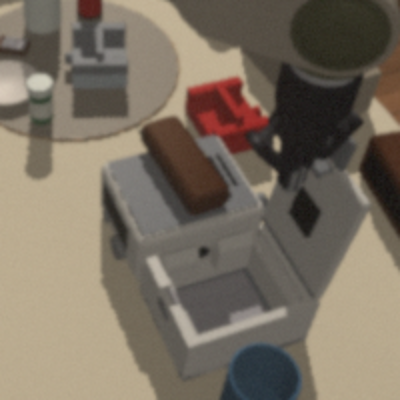

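The lid has moved back to about 1.6 rad and the cradle is clear. The centre from the well floor is (520,-270). I'll nudge the lid a little further, then go to the chamber.

```bash
python3 -m crank '[{"offset":[0,0.03,0],"twist":0,"jaw":-1},{"offset":[0,0.03,0],"twist":0,"jaw":-1},{"offset":[0,0.02,0],"twist":0,"jaw":-1},{"offset":[0,-0.1,0],"twist":0,"jaw":-1},{"offset":[0,-0.1,0],"twist":0,"jaw":-1},{"offset":[0,-0.03,0],"twist":0,"jaw":-1},{"offset":[0.15,0,0],"twist":0,"jaw":-1},{"offset":[0.15,0,0],"twist":0,"jaw":-1},{"offset":[0.15,0,0],"twist":0,"jaw":-1},{"offset":[0.15,0,0],"twist":0,"jaw":-1}]'
python3 -m crank '[{"offset":[0.15,0,0],"twist":0,"jaw":-1},{"offset":[0.15,0,0],"twist":0,"jaw":-1},{"offset":[0.15,0,0],"twist":0,"jaw":-1},{"offset":[0.15,0,0],"twist":0,"jaw":-1},{"offset":[0.15,0,0],"twist":0,"jaw":-1},{"offset":[0.15,0,0],"twist":0,"jaw":-1},{"offset":[0,0,0],"twist":-0.058,"jaw":-1},{"offset":[0,0,0],"twist":-0.058,"jaw":-1},{"offset":[0,0,0],"twist":-0.058,"jaw":-1},{"offset":[0,0,0],"twist":-0.058,"jaw":-1}]'
python3 -m crank '[{"offset":[0,0,0],"twist":-0.058,"jaw":-1},{"offset":[0,0,0],"twist":-0.058,"jaw":-1},{"offset":[0,0,0],"twist":-0.058,"jaw":-1},{"offset":[0,0,0],"twist":-0.058,"jaw":-1},{"offset":[0,0,0],"twist":-0.058,"jaw":-1},{"offset":[0,0,0],"twist":-0.058,"jaw":-1},{"offset":[0,0,0],"twist":-0.058,"jaw":-1},{"offset":[0,0,0],"twist":-0.058,"jaw":-1},{"offset":[0,0,0],"twist":-0.058,"jaw":-1},{"offset":[0,0,0],"twist":-0.058,"jaw":-1}]'
python3 -m crank '[{"offset":[0,0,0],"twist":-0.058,"jaw":-1},{"offset":[0,0,0],"twist":-0.058,"jaw":-1},{"offset":[0,0,0],"twist":0,"jaw":-1},{"offset":[0,0,0],"twist":0,"jaw":-1},{"offset":[0,0,0],"twist":0,"jaw":-1},{"offset":[0,0,0],"twist":0,"jaw":-1},{"offset":[0,0,0],"twist":0,"jaw":-1},{"offset":[0,0,0],"twist":0,"jaw":-1},{"offset":[0,0,0],"twist":0,"jaw":-1},{"offset":[0,0,0],"twist":0,"jaw":-1}]'
python3 - <<'E'
from h import *
print(env.read_state()['joint_pos'])
save(cap('wrist'),'wrist3');save(cap('side'),'side3')
i=load('wrist3')['px'];j=cv2.resize(load('side3')['px'][160:340,240:400],(342,384));i=np.hstack([i,j])[:, :800]
cv2.imwrite('pics/v3.png',i[:,:,::-1])
E
```

```text
time: 4.1
eef_pos: [528.7, -85.5, 245.4]
tcp_rot: [0.707, 0.707, 0.0, 0.0]
force: [-0.9, -0.2, -0.3]
opening: 0.0
grasp_force: 0.0
time: 5.35
eef_pos: [528.7, 183.6, 245.3]
tcp_rot: [0.406, 0.914, 0.0, 0.0]
force: [0.1, -0.0, 0.1]
opening: 0.003
grasp_force: 0.0
time: 6.6
eef_pos: [528.7, 183.6, 245.3]
tcp_rot: [-0.473, 0.881, 0.0, 0.0]
force: [-0.0, -1.3, 0.3]
opening: -0.004
grasp_force: 0.0
time: 7.85
eef_pos: [528.0, 183.0, 245.3]
tcp_rot: [-0.623, 0.782, 0.0, -0.0]
force: [0.2, -0.9, 0.3]
opening: -0.003
grasp_force: 0.0
[ 1.23989979e-01  3.87756323e-01  1.39311740e+00 -1.43072189e-05
  1.36077850e+00 -2.79138067e+00]
```

View pics/v3.png

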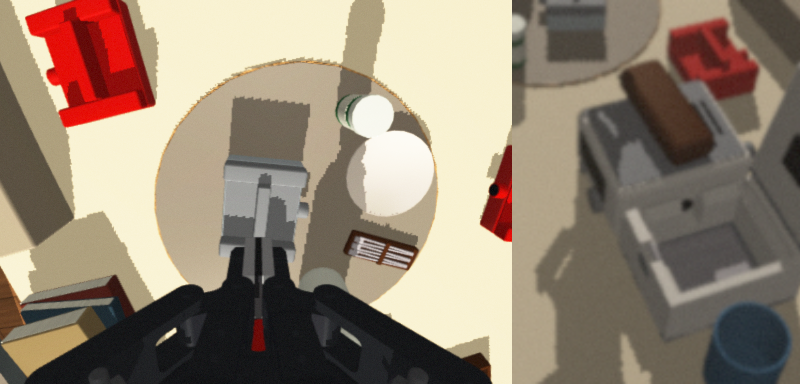

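The wrist view shows the chamber's far end block spanning about (223..308, 155..187), the bar running from (265,182) to (258,250), and the port at (305,210) on the right. The side crop shows the lid leaning back and the well open.

```bash
python3 - <<'E'
from h import *
np.set_printoptions(precision=2,suppress=True)
w=load('wrist3'); Rt=w['M'][:3,:3]
print('cam axes world x',Rt[0])
print('blk far edge z56',onz(w,[[226,160],[308,165]],56)[:,:2]); print('blk near edge',onz(w,[[223,180],[307,187]],56)[:,:2])
print('near blk',onz(w,[[222,236]],56)[:,:2],'port',onz(w,[[308,211]],24)[:,:2])
print('bar',onz(w,[[265,182],[258,240]],66)[:,:2])
s=env.read_state();print(R.from_quat(s['tcp_rot']).as_matrix()[:, :2].T)
# gray mask of chamber by hue: print row profiles
g=w['px'].astype(int)
for r in (160,165,170,175,180,186,195,205,215): print(r,' '.join(str(v) for v in g[r,216:320:3].mean(1).astype(int)))
E
```

```text
cam axes world x [-0.97  0.22  0.  ]
blk far edge z56 [[559.13 164.94]
 [474.74 190.02]]
blk near edge [[568.04 185.77]
 [480.13 214.31]]
near blk [[587.   251.27]] port [[481.38 257.09]]
bar [[523.47 195.22]
 [546.12 260.54]]
[[-0.22 -0.97  0.  ]
 [-0.97  0.22  0.  ]]
160 163 162 163 152 78 83 92 105 111 114 114 110 106 109 107 108 110 109 109 105 104 108 105 107 106 103 103 100 100 150 168 166 166 164 167
165 164 165 162 117 119 111 98 92 87 85 81 75 73 73 72 72 72 71 72 71 70 77 80 84 95 107 116 110 110 149 169 168 169 170 167
170 164 166 164 144 155 158 156 155 156 156 157 157 154 152 155 152 152 150 146 140 132 121 113 108 99 89 85 82 78 75 111 167 167 168 168
175 166 165 163 152 163 160 161 159 162 161 159 157 158 159 160 96 91 123 107 158 156 157 156 157 152 157 156 155 152 155 139 101 167 165 167
180 166 167 166 167 183 172 170 171 169 166 167 167 163 163 131 90 89 91 97 160 164 162 161 159 159 161 158 160 158 159 113 147 165 166 162
186 165 166 166 160 159 159 157 158 158 161 156 159 158 160 72 71 72 72 110 157 159 161 162 154 165 173 178 173 171 164 95 163 166 162 94
195 169 165 166 172 162 158 159 160 157 160 161 158 158 153 140 159 159 156 144 159 158 157 156 158 157 156 158 157 140 98 143 168 165 99 94
205 162 165 157 163 161 161 160 163 160 161 160 159 162 128 158 161 158 149 90 91 88 89 90 105 162 158 158 160 93 88 79 152 128 94 96
215 167 167 157 107 99 155 154 137 162 158 161 163 163 114 163 162 161 120 89 88 89 90 90 94 159 160 159 177 182 183 173 158 95 95 94
```

The chamber centre is (536,237) and its x axis is at 72°. The 92 mm block edge and the port end both match the given sizes. I'll check clearance to the soap and flashlight before descending.

```bash
python3 - <<'E'
from h import *
np.set_printoptions(precision=1,suppress=True)
a,b=load('scene0'),load('side0')
for nm,c in(('scene',a),('side',b)):
    h=cv2.cvtColor(c['px'],cv2.COLOR_RGB2HSV)
    m=((h[...,0]<8)|(h[...,0]>172))&(h[...,1]>150)&(h[...,2]>40)
    n,l,st,ce=cv2.connectedComponentsWithStats(m.astype(np.uint8))
    print(nm,[(st[i][:5].tolist(),ce[i]) for i in range(1,n) if st[i][4]>40])
print('flash top tri',tri([a,b],[(413,132),(265,102)]))
print('soap base',onz(a,[(378,153)],4),onz(b,[(241,146)],4))
print('soap top tri',tri([a,b],[(391,103),(239,98)]))
E
```

```text
scene [([393, 129, 27, 41, 449], array([405.5, 150.6])), ([314, 226, 57, 56, 1720], array([341.5, 254.1])), ([481, 248, 11, 9, 52], array([486.2, 252.2]))]
side [([260, 109, 9, 29, 180], array([264.2, 124.8])), ([146, 153, 34, 32, 817], array([163. , 168.4])), ([314, 169, 41, 37, 868], array([332.8, 186.7]))]
flash top tri [571.  386.1 153. ]
soap base [[501.1 373.    4. ]] [[471.3 360.6   4. ]]
soap top tri [478.4 387.1 188.6]
```

```bash
python3 -m crank '[{"offset":[0,0,0],"twist":0.028,"jaw":-0.05},{"offset":[-0.089,0.016,0],"twist":0,"jaw":-0.05},{"offset":[-0.088,0.015,0],"twist":0,"jaw":-0.05},{"offset":[0,0,0.1],"twist":0,"jaw":-0.05},{"offset":[0,0,0.1],"twist":0,"jaw":-0.05},{"offset":[0,0,0.1],"twist":0,"jaw":-0.05},{"offset":[0,0,0.1],"twist":0,"jaw":-0.05},{"offset":[0,0,0],"twist":0,"jaw":-0.05},{"offset":[0,0,0],"twist":0,"jaw":-0.05},{"offset":[0,0,0],"twist":0,"jaw":-0.05}]'
python3 - <<'E'
from h import *
np.set_printoptions(precision=2,suppress=True)
c=cap('wrist');save(c,'wrist4');s=env.read_state();M=R.from_quat(s['tcp_rot']).as_matrix()
print(np.degrees(np.arctan2(M[1,0],M[0,0])),s['opening'])
# predicted bar/block corners drawn
x=np.array([.308,.951,0]);y=np.array([-.951,.308,0]);o=np.array([536,237,4.])
i=c['px'].copy()
for X,Y,Z in [(38,7,62),(38,-7,62),(-38,7,62),(-38,-7,62),(-58,46,52),(-58,-46,52),(-38,46,52),(-38,-46,52),(0,58,20),(58,46,52),(58,-46,52)]:
    u=proj(c,o+X*x+Y*y+np.array([0,0,Z]))[0];cv2.circle(i,tuple(int(v) for v in u),3,(0,255,0),1)
cv2.imwrite('pics/v4.png',i[:,:,::-1])
E
```

```text
time: 9.2
eef_pos: [536.2, 236.5, 126.7]
tcp_rot: [-0.588, 0.809, -0.0, 0.001]
force: [-0.7, -0.3, 0.6]
opening: 0.474
grasp_force: 0.0
-107.99742007019884 0.47442005184758973
```

View pics/v4.png

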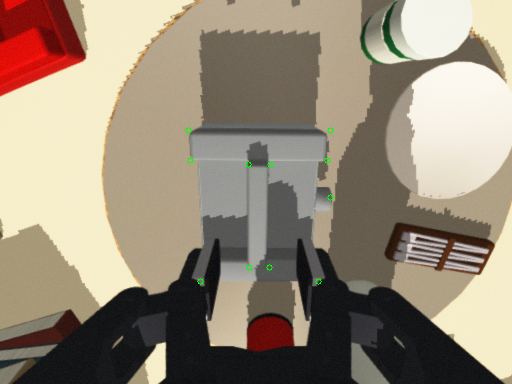

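The predicted corners fall within about 2 px of the bar at (258,215) and the end block at (190..327, 130..160), so the alignment is good. Now I'll descend, grip and lift.

```bash
python3 -m crank '[{"offset":[0,0,0.08],"twist":0,"jaw":-0.05},{"offset":[0,0,0.08],"twist":0,"jaw":-0.05},{"offset":[0,0,0.08],"twist":0,"jaw":-0.05},{"offset":[0,0,0],"twist":0,"jaw":-0.05},{"offset":[0,0,0],"twist":0,"jaw":-1},{"offset":[0,0,0],"twist":0,"jaw":-1},{"offset":[0,0,0],"twist":0,"jaw":-1},{"offset":[0,0,0],"twist":0,"jaw":-1},{"offset":[0,0,0],"twist":0,"jaw":-1},{"offset":[0,0,0],"twist":0,"jaw":-1}]'
python3 -c "from rig import env;s=env.read_state();print(s['opening'],s['grasp_force'],s['force'])"
```

```text
time: 10.5
eef_pos: [536.5, 236.6, 54.9]
tcp_rot: [-0.588, 0.809, -0.001, 0.001]
force: [-0.8, 0.8, 7.8]
opening: 0.147
grasp_force: 59.7
0.14736237630538676 59.65535223484039 [-0.79965878  0.82067909  7.76331177]
```

Gripped: the pad force is 60 N and the opening matches the 14 mm bar. Next I'll lift, turn and carry it over the cradle.

```bash
python3 -m crank '[{"offset":[0,0,-0.06],"twist":0,"jaw":-1},{"offset":[0,0,-0.12],"twist":0,"jaw":-1},{"offset":[0,0,-0.12],"twist":0,"jaw":-1},{"offset":[0,0,-0.12],"twist":0,"jaw":-1},{"offset":[0,0,-0.12],"twist":0,"jaw":-1},{"offset":[0,0,-0.03],"twist":0.05,"jaw":-1},{"offset":[0,0,0],"twist":0.05,"jaw":-1},{"offset":[0,0,0],"twist":0.05,"jaw":-1},{"offset":[0,0,0],"twist":0.05,"jaw":-1},{"offset":[0,0,0],"twist":0.05,"jaw":-1}]'
python3 -m crank '[{"offset":[0,0,0],"twist":0.05,"jaw":-1},{"offset":[0,0,0],"twist":0.05,"jaw":-1},{"offset":[0,0,0],"twist":0.05,"jaw":-1},{"offset":[0,0,0],"twist":0,"jaw":-1},{"offset":[0.055,-0.085,0],"twist":0,"jaw":-1},{"offset":[0,-0.15,0],"twist":0,"jaw":-1},{"offset":[0,-0.15,0],"twist":0,"jaw":-1},{"offset":[0,-0.15,0],"twist":0,"jaw":-1},{"offset":[0,-0.15,0],"twist":0,"jaw":-1},{"offset":[0,-0.15,0],"twist":0,"jaw":-1}]'
python3 -m crank '[{"offset":[0,-0.15,0],"twist":0,"jaw":-1},{"offset":[0,-0.15,0],"twist":0,"jaw":-1},{"offset":[0,-0.15,0],"twist":0,"jaw":-1},{"offset":[0,-0.15,0],"twist":0,"jaw":-1},{"offset":[0,-0.15,0],"twist":0,"jaw":-1},{"offset":[0,-0.1,0],"twist":0,"jaw":-1},{"offset":[0,0,0],"twist":0,"jaw":-1},{"offset":[0,0,0],"twist":0,"jaw":-1},{"offset":[0,0,0],"twist":0,"jaw":-1},{"offset":[0,0,0],"twist":0,"jaw":-1}]'
python3 - <<'E'
from h import *
np.set_printoptions(precision=2,suppress=True)
c=cap('wrist');save(c,'wrist5');d=cap('side');save(d,'side5');s=env.read_state();M=R.from_quat(s['tcp_rot']).as_matrix()
print(np.degrees(np.arctan2(M[1,0],M[0,0])),s['opening'],s['eef_pos'],s['force'])
i=np.hstack([c['px'],cv2.resize(d['px'][150:350,240:390],(288,384))])
cv2.imwrite('pics/v5.png',i[:,:,::-1])
E
```

```text
time: 11.75
eef_pos: [535.3, 236.3, 225.4]
tcp_rot: [-0.231, 0.973, -0.0, 0.0]
force: [-0.2, -0.5, -1.3]
opening: 0.15
grasp_force: 58.6
time: 13.0
eef_pos: [518.8, -15.6, 225.0]
tcp_rot: [-0.002, 1.0, -0.0, 0.0]
force: [1.4, 0.6, -2.2]
opening: 0.151
grasp_force: 58.8
time: 14.25
eef_pos: [519.2, -268.4, 224.5]
tcp_rot: [-0.001, 1.0, -0.0, 0.0]
force: [-0.1, 0.3, -1.4]
opening: 0.151
grasp_force: 58.9
-179.9485424985336 0.14881132132126224 [ 519.18 -268.71  224.43] [-0.14  0.81 -2.45]
```

View pics/v5.png

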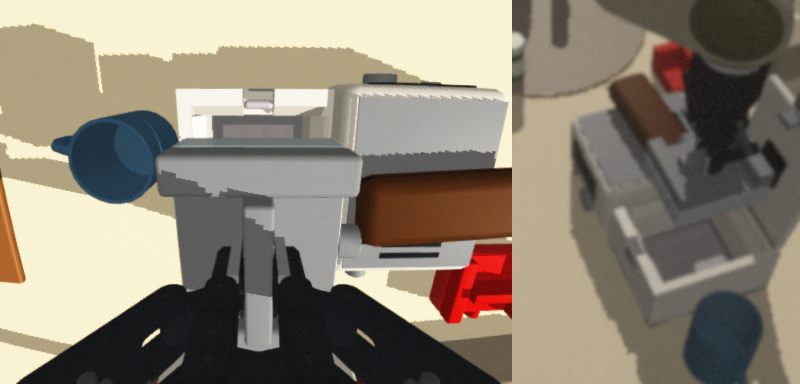

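The wrist view shows the chamber held straight, with its far block top at (157..360, 152..195) and the port at right (352,240) toward the blower. The cradle's front wall is at (178..335, 90) and the catch at (258,103). The case end is near (358,205).

```bash
python3 - <<'E'
from h import *
np.set_printoptions(precision=1,suppress=True)
c=load('wrist5')
print('blk outer/inner',onz(c,[[157,153],[360,153],[157,195],[360,195]],225.5)[:,:2])
print('bar ends',onz(c,[[244,196],[273,196]],235.5)[:,:2])
print('front wall',onz(c,[[178,90],[335,90]],84)[:,:2],'catch',onz(c,[[258,104]],77)[:,:2])
print('blower side edge',onz(c,[[352,88],[345,225]],98)[:,:2])
print('case end',onz(c,[[358,185],[358,235]],134)[:,:2],onz(c,[[358,185],[358,235]],115)[:,:2])
g=c['px'].astype(int).mean(2)
for col in (180,220,300,340): print(col,[int(v) for v in g[140:204:2,col]])
for r in (108,115,125): print(r,[int(v) for v in g[r,190:350:4]])
for r in (160,185): print(r,[int(v) for v in g[r,150:170:2]],[int(v) for v in g[r,350:372:2]])
E
```

```text
blk outer/inner [[ 462.6 -312.9]
 [ 462.5 -226.3]
 [ 481.6 -314.9]
 [ 481.6 -224.2]]
bar ends [[ 478.5 -275.5]
 [ 478.4 -263.7]]
front wall [[ 437.7 -337.6]
 [ 437.6 -204.5]] catch [[ 449.9 -269.8]]
blower side edge [[ 435.7 -194.2]
 [ 556.5 -189.1]]
case end [[ 506.1 -193.7]
 [ 548.4 -189. ]] [[ 512.2 -187.1]
 [ 558.2 -182. ]]
180 [211, 124, 125, 145, 76, 73, 74, 83, 107, 125, 144, 158, 158, 159, 157, 159, 159, 158, 159, 120, 93, 93, 92, 90, 92, 91, 90, 85, 83, 93, 89, 92]
220 [112, 107, 110, 134, 74, 73, 73, 83, 107, 127, 144, 161, 160, 159, 159, 161, 160, 159, 158, 161, 159, 159, 161, 160, 160, 156, 98, 88, 103, 91, 90, 94]
300 [107, 111, 111, 135, 77, 73, 75, 77, 105, 125, 143, 159, 162, 160, 161, 161, 160, 165, 162, 165, 161, 162, 164, 161, 161, 163, 164, 160, 144, 158, 160, 159]
340 [128, 131, 123, 132, 82, 77, 73, 78, 101, 127, 144, 161, 162, 163, 162, 166, 161, 163, 161, 164, 164, 161, 163, 163, 164, 165, 162, 160, 147, 159, 162, 158]
108 [236, 219, 217, 217, 217, 217, 218, 218, 218, 219, 217, 219, 219, 227, 195, 195, 197, 192, 182, 180, 196, 197, 217, 217, 219, 219, 217, 217, 219, 218, 215, 141, 124, 120, 163, 167, 116, 111, 125, 143]
115 [238, 157, 166, 224, 231, 227, 169, 168, 164, 164, 164, 163, 170, 173, 111, 111, 110, 110, 127, 124, 125, 169, 172, 174, 176, 173, 171, 120, 117, 122, 124, 126, 126, 163, 164, 167, 114, 112, 126, 146]
125 [242, 251, 251, 252, 247, 234, 102, 98, 106, 125, 125, 126, 124, 123, 125, 125, 128, 126, 128, 126, 126, 129, 124, 127, 122, 124, 99, 96, 103, 112, 132, 140, 138, 139, 154, 163, 113, 114, 128, 154]
160 [75, 70, 60, 102, 132, 141, 140, 141, 143, 142] [143, 142, 143, 142, 147, 162, 134, 95, 93, 93, 94]
185 [52, 90, 151, 155, 93, 89, 94, 91, 91, 93] [163, 162, 165, 170, 180, 64, 21, 28, 28, 29, 29]
```

Chamber in hand is centred within about 1 mm of the TCP, with y matched. Relative to the catch (521.9,-269.8) it needs about +1.5 mm in x. Now I'll lower it.

```bash
python3 -m crank '[{"offset":[-0.005,-0.002,0],"twist":0,"jaw":-1},{"offset":[0,0,0.08],"twist":0,"jaw":-1},{"offset":[0,0,0.08],"twist":0,"jaw":-1},{"offset":[0,0,0.08],"twist":0,"jaw":-1},{"offset":[0,0,0.08],"twist":0,"jaw":-1},{"offset":[0,0,0.04],"twist":0,"jaw":-1},{"offset":[0,0,0],"twist":0,"jaw":-1},{"offset":[0,0,0],"twist":0,"jaw":-1},{"offset":[0,0,0],"twist":0,"jaw":-1},{"offset":[0,0,0],"twist":0,"jaw":-1}]'
python3 -m crank '[{"offset":[0,0,0.016],"twist":0,"jaw":-1},{"offset":[0,0,0.016],"twist":0,"jaw":-1},{"offset":[0,0,0.016],"twist":0,"jaw":-1},{"offset":[0,0,0.016],"twist":0,"jaw":-1},{"offset":[0,0,0.016],"twist":0,"jaw":-1},{"offset":[0,0,0],"twist":0,"jaw":-1},{"offset":[0,0,0],"twist":0,"jaw":-1},{"offset":[0,0,0],"twist":0,"jaw":-1},{"offset":[0,0,0],"twist":0,"jaw":-1},{"offset":[0,0,0],"twist":0,"jaw":-1}]'
```

```text
time: 15.6
eef_pos: [520.7, -269.8, 116.8]
tcp_rot: [-0.0, 1.0, -0.0, 0.0]
force: [0.0, 0.7, -1.4]
opening: 0.152
grasp_force: 58.9
time: 16.85
eef_pos: [520.6, -269.7, 92.4]
tcp_rot: [-0.0, 1.0, -0.0, 0.0]
force: [0.4, 0.3, -1.0]
opening: 0.149
grasp_force: 58.9
```

Bottom is at 41 mm and inside the straight walls, with no contact force. I'll continue to the plate.

```bash
python3 -m crank '[{"offset":[0,0,0.016],"twist":0,"jaw":-1},{"offset":[0,0,0.016],"twist":0,"jaw":-1},{"offset":[0,0,0.016],"twist":0,"jaw":-1},{"offset":[0,0,0.007],"twist":0,"jaw":-1},{"offset":[0,0,0.005],"twist":0,"jaw":-1},{"offset":[0,0,0],"twist":0,"jaw":-1},{"offset":[0,0,0],"twist":0,"jaw":-1},{"offset":[0,0,0],"twist":0,"jaw":-1},{"offset":[0,0,0],"twist":0,"jaw":-1},{"offset":[0,0,0],"twist":0,"jaw":-1}]'
```

```text
time: 18.1
eef_pos: [520.6, -269.7, 74.3]
tcp_rot: [0.0, 1.0, -0.0, 0.0]
force: [-0.1, -0.5, -1.2]
opening: 0.15
grasp_force: 58.9
```

```bash
python3 -m crank '[{"offset":[0,0,0.004],"twist":0,"jaw":-1},{"offset":[0,0,0.004],"twist":0,"jaw":-1},{"offset":[0,0,0],"twist":0,"jaw":-1},{"offset":[0,0,0],"twist":0,"jaw":-1},{"offset":[0,0,0],"twist":0,"jaw":-1},{"offset":[0,0,0],"twist":0,"jaw":-1},{"offset":[0,0,0],"twist":0,"jaw":-1},{"offset":[0,0,0],"twist":0,"jaw":-1},{"offset":[0,0,0],"twist":0,"jaw":-1},{"offset":[0,0,0],"twist":0,"jaw":-1}]'
```

```text
time: 19.35
eef_pos: [520.6, -269.8, 72.0]
tcp_rot: [0.0, 1.0, -0.0, 0.0]
force: [-1.3, 0.1, 3.4]
opening: 0.149
grasp_force: 59.6
```

Contact: the force rose to +3.4 N. I'll release and rise.

```bash
python3 -m crank '[{"offset":[0,0,0],"twist":0,"jaw":-0.2},{"offset":[0,0,0],"twist":0,"jaw":-0.2},{"offset":[0,0,0],"twist":0,"jaw":-0.2},{"offset":[0,0,0],"twist":0,"jaw":-0.2},{"offset":[0,0,-0.04],"twist":0,"jaw":-0.2},{"offset":[0,0,-0.08],"twist":0,"jaw":-0.2},{"offset":[0,0,-0.12],"twist":0,"jaw":-0.2},{"offset":[0,0,-0.15],"twist":0,"jaw":-0.2},{"offset":[0,0,-0.15],"twist":0,"jaw":-1},{"offset":[0,0,0],"twist":0,"jaw":-1}]'
python3 - <<'E'
from h import *
np.set_printoptions(precision=2,suppress=True)
c=cap('wrist');save(c,'wrist6');d=cap('side');save(d,'side6');print(env.read_state()['eef_pos'])
i=np.hstack([c['px'],cv2.resize(d['px'][150:350,240:390],(288,384))])
cv2.imwrite('pics/v6.png',i[:,:,::-1])
E
```

```text
time: 20.6
eef_pos: [521.5, -270.4, 238.4]
tcp_rot: [-0.0, 1.0, -0.002, 0.003]
force: [-0.1, -0.1, -0.6]
opening: 0.004
grasp_force: 0.0
[ 520.41 -269.6   234.08]
```

View pics/v6.png

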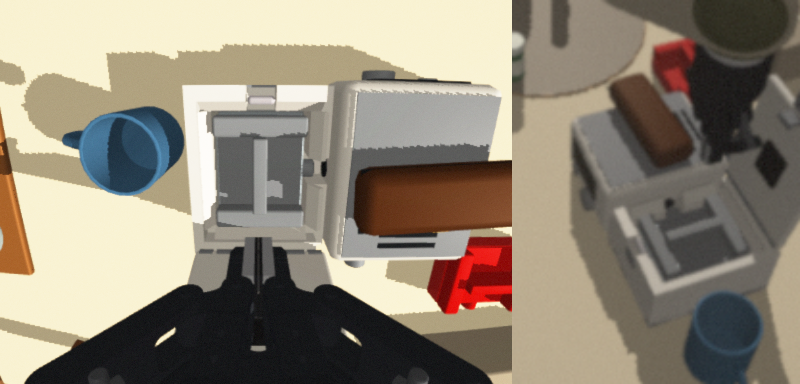

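The chamber sits straight in the cradle at (262,167), the port is in the notch at (312,167), and the lid is leaning back. Next I'll go over and behind the lid's tab with closed fingers.

```bash
python3 - <<'E'
from h import *
np.set_printoptions(precision=1,suppress=True)
c=load('wrist6');P=onz(c,[[215,114],[308,114],[215,225],[304,225]],75);print(P[:,:2],P.mean(0),onz(c,[[261,101]],77))
E
python3 -m crank '[{"offset":[0,0,-0.15],"twist":0,"jaw":-1},{"offset":[0,0,-0.15],"twist":0,"jaw":-1},{"offset":[0,0,0],"twist":0,"jaw":-1},{"offset":[-0.1,0,0],"twist":0,"jaw":-1},{"offset":[-0.1,0,0],"twist":0,"jaw":-1},{"offset":[-0.1,0,0],"twist":0,"jaw":-1},{"offset":[-0.1,0,0],"twist":0,"jaw":-1},{"offset":[-0.065,0,0],"twist":0,"jaw":-1},{"offset":[0,0,0],"twist":0,"jaw":-1},{"offset":[0,0,0],"twist":0,"jaw":-1}]'
```

```text
[[ 462.9 -312.7]
 [ 462.9 -225.6]
 [ 577.3 -317.9]
 [ 577.2 -223.9]] [ 520.1 -270.    75. ] [[ 451.1 -269.7   77. ]]
time: 21.95
eef_pos: [659.5, -269.8, 322.8]
tcp_rot: [0.0, 1.0, 0.0, -0.001]
force: [-0.1, 0.1, 0.7]
opening: 0.0
grasp_force: 0.0
```

```bash
python3 -m crank '[{"offset":[0,0,0.045],"twist":0,"jaw":-1},{"offset":[0,0,0.045],"twist":0,"jaw":-1},{"offset":[0,0,0],"twist":0,"jaw":-1},{"offset":[0.06,0,0],"twist":0,"jaw":-1},{"offset":[0.057,0,0],"twist":0,"jaw":-1},{"offset":[0.063,0,0.003],"twist":0,"jaw":-1},{"offset":[0.064,0,0.004],"twist":0,"jaw":-1},{"offset":[0.061,0,0.013],"twist":0,"jaw":-1},{"offset":[0.061,0,0.018],"twist":0,"jaw":-1},{"offset":[0,0,0],"twist":0,"jaw":-1}]'
python3 - <<'E'
from h import *
save(cap('side'),'side7');print(env.read_state()['force'])
# lid pad (black) location in side view
c=load('side7')['px'].astype(int)
E
```

```text
time: 23.2
eef_pos: [549.5, -269.9, 286.5]
tcp_rot: [0.001, 1.0, -0.0, 0.0]
force: [-0.0, 0.6, 0.4]
opening: 0.003
grasp_force: 0.0
[-0.14105429 -0.50226274 -0.96801904]
```

```bash
python3 -m crank '[{"offset":[0.058,0,0.025],"twist":0,"jaw":-1},{"offset":[0.056,0,0.03],"twist":0,"jaw":-1},{"offset":[0.052,0,0.036],"twist":0,"jaw":-1},{"offset":[0.049,0,0.04],"twist":0,"jaw":-1},{"offset":[0.044,0,0.046],"twist":0,"jaw":-1},{"offset":[0.04,0,0.049],"twist":0,"jaw":-1},{"offset":[0.035,0,0.053],"twist":0,"jaw":-1},{"offset":[0.028,0,0.057],"twist":0,"jaw":-1},{"offset":[0,0,0],"twist":0,"jaw":-1},{"offset":[0,0,0],"twist":0,"jaw":-1}]'
python3 - <<'E'
from h import *
save(cap('side'),'side8');a=cap('scene');save(a,'scene8');print(env.read_state()['force'])
# is the lid's tab/lid at theta .4?  compare predicted lid outline region brightness with initial empty image
b=load('side8'); b6=load('side6')
for th in (1.67,1.2,0.4):
  P=[[604-r*np.cos(th)+6*np.sin(th),y,92+r*np.sin(th)+6*np.cos(th)] for r in (60,110,150) for y in (-320,-225)]
  for n,c in (('now',b),('before',b6)):
    u=proj(c,P).astype(int);print(th,n,[c['px'][v,x].mean().astype(int) for x,v in u])
E
```

```text
time: 24.5
eef_pos: [442.5, -270.1, 185.6]
tcp_rot: [-0.0, 1.0, -0.001, 0.001]
force: [-0.6, -1.0, 0.9]
opening: 0.003
grasp_force: 0.0
[-0.67123664  0.21565828  0.35749161]
1.67 now [np.int64(163), np.int64(163), np.int64(165), np.int64(164), np.int64(164), np.int64(97)]
1.67 before [np.int64(93), np.int64(62), np.int64(93), np.int64(92), np.int64(93), np.int64(90)]
1.2 now [np.int64(160), np.int64(133), np.int64(161), np.int64(97), np.int64(163), np.int64(95)]
1.2 before [np.int64(92), np.int64(71), np.int64(90), np.int64(30), np.int64(88), np.int64(28)]
0.4 now [np.int64(166), np.int64(165), np.int64(163), np.int64(115), np.int64(162), np.int64(35)]
0.4 before [np.int64(103), np.int64(102), np.int64(64), np.int64(111), np.int64(65), np.int64(96)]
```

The lid has left its upright position and is following the fingers. I'll continue down toward contact with the chamber.

```bash
python3 -m crank '[{"offset":[0.017,0,0.045],"twist":0,"jaw":-1},{"offset":[0.016,0,0.045],"twist":0,"jaw":-1},{"offset":[0.012,0,0.045],"twist":0,"jaw":-1},{"offset":[0.008,0,0.04],"twist":0,"jaw":-1},{"offset":[0.003,0,0.02],"twist":0,"jaw":-1},{"offset":[0.002,0,0.015],"twist":0,"jaw":-1},{"offset":[0,0,0],"twist":0,"jaw":-1},{"offset":[0,0,0],"twist":0,"jaw":-1},{"offset":[0,0,0],"twist":0,"jaw":-1},{"offset":[0,0,0],"twist":0,"jaw":-1}]'
```

```text
time: 25.85
eef_pos: [424.3, -269.8, 121.7]
tcp_rot: [-0.0, 1.0, -0.0, 0.0]
force: [-1.1, 0.3, 0.0]
opening: -0.001
grasp_force: 0.0
```

```bash
python3 -m crank '[{"offset":[0,0,0.007],"twist":0,"jaw":-1},{"offset":[0,0,0.007],"twist":0,"jaw":-1},{"offset":[0,0,0.006],"twist":0,"jaw":-1},{"offset":[0,0,0],"twist":0,"jaw":-1},{"offset":[0,0,0],"twist":0,"jaw":-1},{"offset":[0,0,0],"twist":0,"jaw":-1},{"offset":[0,0,0],"twist":0,"jaw":-1},{"offset":[0,0,0],"twist":0,"jaw":-1},{"offset":[0,0,0],"twist":0,"jaw":-1},{"offset":[0,0,0],"twist":0,"jaw":-1}]'
```

```text
time: 27.1
eef_pos: [424.3, -269.7, 115.7]
tcp_rot: [-0.0, 1.0, -0.0, 0.0]
force: [0.6, -0.3, 0.6]
opening: 0.003
grasp_force: 0.0
```

```bash
python3 -m crank '[{"offset":[0,0,0.006],"twist":0,"jaw":-1},{"offset":[0,0,0.006],"twist":0,"jaw":-1},{"offset":[0,0,0.006],"twist":0,"jaw":-1},{"offset":[0,0,0],"twist":0,"jaw":-1},{"offset":[0,0,0],"twist":0,"jaw":-1},{"offset":[0,0,0],"twist":0,"jaw":-1},{"offset":[0,0,0],"twist":0,"jaw":-1},{"offset":[0,0,0],"twist":0,"jaw":-1},{"offset":[0,0,0],"twist":0,"jaw":-1},{"offset":[0,0,0],"twist":0,"jaw":-1}]'
python3 - <<'E'
from h import *
np.set_printoptions(precision=1,suppress=True)
c=cap('side');save(c,'side9');w=cap('wrist');save(w,'wrist9');print(env.read_state()['force'])
# front-edge line of lid: print brightness profile along vertical plane at y=-225,-315 for r=150 as function of theta
def prof(c,y,r): 
    ths=np.arange(0,0.5,0.02);P=[[604-r*np.cos(t),y,92+r*np.sin(t)] for t in ths]
    return [int(c['px'][int(v),int(x)].mean()) for x,v in proj(c,P)]
for nm in('side8','side9'):
  for y in(-225,-320): print(nm,y,prof(load(nm),y,168))
# wrist image: bright white pixels rows along column
g=w['px'].mean(2).astype(int)
for col in (150,200,215,300,320): print(col,g[0:384:8,col].tolist())
print('pred tab/lid in wrist', proj(w,[[604-168,-338,98],[604-168,-202,98],[604-207,-270,96],[604,-338,98]]))
E
```

```text
time: 28.35
eef_pos: [424.3, -269.8, 110.5]
tcp_rot: [-0.0, 1.0, -0.0, -0.0]
force: [-2.0, 1.1, 6.8]
opening: 0.003
grasp_force: 2.6
[-1.8  0.5  5.3]
side8 -225 [107, 107, 97, 87, 87, 88, 99, 105, 105, 103, 103, 107, 105, 110, 111, 116, 112, 112, 114, 95, 58, 57, 40, 34, 34]
side8 -320 [97, 100, 100, 99, 98, 100, 98, 102, 98, 108, 103, 74, 66, 60, 60, 59, 67, 65, 71, 78, 109, 142, 149, 161, 165]
side9 -225 [33, 33, 32, 35, 32, 32, 38, 33, 33, 34, 37, 34, 32, 38, 33, 36, 35, 29, 32, 34, 41, 57, 69, 67, 67]
side9 -320 [105, 113, 113, 125, 136, 162, 163, 167, 168, 166, 167, 167, 169, 166, 169, 170, 167, 171, 171, 170, 165, 143, 124, 110, 108]
150 [229, 228, 229, 228, 229, 228, 228, 228, 228, 228, 229, 229, 229, 229, 229, 229, 229, 229, 228, 229, 155, 148, 147, 148, 145, 145, 147, 148, 147, 147, 145, 120, 120, 147, 181, 235, 236, 235, 57, 20, 22, 22, 23, 26, 23, 24, 25, 22]
200 [228, 229, 229, 228, 228, 228, 228, 230, 228, 229, 230, 229, 230, 229, 228, 229, 229, 228, 229, 229, 228, 148, 147, 147, 146, 147, 121, 121, 120, 124, 124, 121, 121, 147, 177, 235, 32, 17, 23, 24, 24, 23, 22, 21, 20, 23, 20, 17]
215 [229, 228, 229, 228, 229, 229, 229, 229, 229, 229, 229, 229, 228, 229, 229, 228, 231, 229, 228, 229, 149, 148, 145, 148, 146, 151, 119, 123, 121, 120, 119, 120, 120, 144, 174, 233, 234, 24, 19, 22, 22, 20, 19, 20, 23, 22, 21, 17]
300 [229, 229, 229, 229, 228, 228, 229, 229, 228, 228, 229, 228, 227, 229, 230, 229, 229, 230, 229, 229, 150, 146, 149, 147, 147, 148, 124, 121, 121, 124, 119, 121, 122, 148, 175, 234, 228, 23, 20, 21, 18, 21, 19, 22, 20, 25, 16, 17]
320 [228, 228, 230, 229, 228, 229, 229, 228, 228, 229, 228, 228, 229, 228, 228, 230, 229, 228, 229, 228, 148, 145, 148, 146, 148, 148, 122, 123, 119, 124, 120, 120, 120, 146, 172, 235, 19, 19, 23, 22, 27, 25, 25, 21, 25, 14, 20, 16]
pred tab/lid in wrist [[135.6 271.8]
 [384.3 271.6]
 [260.2 204.1]
 [170.8 455.8]]
```

The force is now 6.8 N, and the lid's front edge is at wrist row ~272, where a nearly shut lid was predicted. I'll press further.

```bash
python3 -m crank '[{"offset":[0,0,0.005],"twist":0,"jaw":-1},{"offset":[0,0,0],"twist":0,"jaw":-1},{"offset":[0,0,0.005],"twist":0,"jaw":-1},{"offset":[0,0,0],"twist":0,"jaw":-1},{"offset":[0,0,0.005],"twist":0,"jaw":-1},{"offset":[0,0,0],"twist":0,"jaw":-1},{"offset":[0,0,0],"twist":0,"jaw":-1},{"offset":[0,0,0],"twist":0,"jaw":-1},{"offset":[0,0,0],"twist":0,"jaw":-1},{"offset":[0,0,0],"twist":0,"jaw":-1}]'
```

```text
time: 29.7
eef_pos: [424.4, -270.1, 109.2]
tcp_rot: [-0.0, 1.0, -0.001, 0.0]
force: [-13.3, 7.8, 38.7]
opening: -0.002
grasp_force: 19.6
```

Hard stop at z=109 with 39 N, so the lid is fully down. I'll back off and verify.

```bash
python3 -m crank '[{"offset":[0,0,-0.03],"twist":0,"jaw":-1},{"offset":[0,0,-0.08],"twist":0,"jaw":-1},{"offset":[0,0,-0.12],"twist":0,"jaw":-1},{"offset":[0,0,-0.12],"twist":0,"jaw":-1},{"offset":[0.1,0,0],"twist":0,"jaw":-1},{"offset":[0,0,0],"twist":0,"jaw":-1},{"offset":[0,0,0],"twist":0,"jaw":-1},{"offset":[0,0,0],"twist":0,"jaw":-1},{"offset":[0,0,0],"twist":0,"jaw":-1},{"offset":[0,0,0],"twist":0,"jaw":-1}]'
python3 - <<'E'
from h import *
np.set_printoptions(precision=1,suppress=True)
w=cap('wrist');save(w,'wrist10');a=cap('scene');save(a,'scene10');b=cap('side');save(b,'side10')
print(env.read_state()['force'])
for th in (0,0.03,0.06,0.1): print(th,proj(w,[[604-168*np.cos(th)+6*np.sin(th),y,92+168*np.sin(th)+6*np.cos(th)] for y in (-335,-205)]).ravel(), 'tabend',proj(w,[[604-207*np.cos(th),-270,96.5+207*np.sin(th)]]).ravel(),
  'scene tabend',proj(a,[[604-207*np.cos(th),-270,92+207*np.sin(th)]]).ravel(),'side front corners',proj(b,[[604-168*np.cos(th),y,98+168*np.sin(th)] for y in (-338,-202)]).ravel())
g=w['px'].mean(2).astype(int)
for col in (200,215,240,260,280,300): print(col,g[150:330:4,col].tolist())
for r in(280,300): print(r,g[r,100:420:8].tolist())
E
```

```text
time: 30.95
eef_pos: [394.4, -269.7, 210.7]
tcp_rot: [-0.0, 1.0, 0.0, -0.0]
force: [-0.3, -0.5, -0.7]
opening: -0.001
grasp_force: 0.0
[ 0.4  0.1 -0.4]
0 [185.6 236.2 332.4 236.1] tabend [259.1 194.1] scene tabend [180.1 234. ] side front corners [314.6 299.9 291.8 253.1]
0.03 [184.4 239.1 333.7 239. ] tabend [259.1 196.7] scene tabend [179.6 232.9] side front corners [314.8 298.8 291.9 251.8]
0.06 [183.1 242.3 335.  242.2] tabend [259.1 199.6] scene tabend [179.2 231.8] side front corners [315.1 297.6 292.1 250.6]
0.1 [181.3 246.9 336.8 246.9] tabend [259.2 204.1] scene tabend [178.8 230.5] side front corners [315.7 296.  292.4 248.9]
200 [227, 226, 226, 227, 145, 144, 145, 146, 145, 145, 144, 145, 133, 116, 120, 119, 118, 117, 119, 120, 146, 132, 197, 234, 233, 232, 234, 233, 235, 234, 234, 235, 234, 235, 193, 19, 18, 21, 20, 22, 19, 19, 23, 24, 25]
215 [228, 226, 227, 226, 220, 146, 144, 145, 148, 147, 146, 145, 138, 117, 120, 122, 118, 121, 121, 117, 149, 130, 197, 234, 234, 235, 234, 233, 235, 234, 235, 235, 236, 235, 235, 70, 20, 17, 22, 21, 21, 20, 14, 19, 17]
240 [227, 227, 2
[... 477 characters left out ...]
7, 135, 130, 128, 128, 144, 121, 192, 236, 221, 17, 22, 24, 20, 21, 23, 20, 22, 24, 28, 21, 18, 19, 15, 19, 22, 17, 21, 20, 18]
300 [225, 228, 228, 174, 145, 145, 147, 144, 144, 142, 147, 143, 136, 120, 122, 121, 121, 118, 119, 120, 144, 124, 192, 235, 235, 235, 237, 235, 236, 236, 235, 232, 235, 235, 237, 52, 20, 22, 19, 24, 23, 22, 19, 21, 18]
280 [106, 99, 49, 47, 49, 51, 52, 53, 106, 53, 140, 136, 234, 233, 235, 151, 14, 17, 22, 93, 22, 19, 20, 23, 99, 236, 237, 236, 236, 115, 160, 148, 146, 148, 147, 149, 149, 151, 150, 150]
300 [91, 83, 56, 52, 53, 55, 53, 32, 23, 18, 22, 21, 17, 20, 19, 22, 22, 19, 19, 18, 22, 18, 16, 19, 23, 20, 20, 20, 24, 15, 19, 24, 21, 81, 83, 86, 84, 83, 82, 74]
```

The tab's end is at row ~194 and the lid edge at ~236. Both match the shut prediction of 194 and 236, where an unlatched lid at 0.06 rad would give 200 and 242. The robot is clear, so I'm handing it in.

```bash
python3 -c "from rig import env;print(env.job_done())"
```

```text
the job is handed in; nothing more can be done
None
```

The chamber is in the cradle with its port in the notch toward the blower, the lid measures snapped shut with the robot clear, and the job is handed in at about 31 s; no verdict came back.

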